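# Hold a sprung mirror at 45 degrees over a seated V-block

### The job

Seat the small steel V-block fully home and flat in the square pocket of the blue viewing fixture, its V-groove upward and running toward the mirror, and let go of it. Then take the sprung mirror flap by its orange roller, raise it to 45 degrees (in line with the long red mark on the quadrant scale) so that the camera overhead could see the block's end face, and finish while still holding it there with the fingers: it snaps down flat if let go. Leave the block in its pocket and do not disturb the wax tin, the vial or the screwdriver.

Things in the scene. Friction and masses are not known exactly. Their poses are not given: they have to be found in the camera images.
- v_block: Bright ground-steel V-block, 26 x 26 mm, 22 mm high, loose, about 70 g. Origin: centre of its underside; z up. A V-groove in its top runs along its x axis; either way round along the groove is the same. It can be gripped by any pair of opposite sides (26 mm). It stands on the table.
- fixture: Blue viewing fixture fixed to the table (place and yaw differ each time): base plate 160 (x) x 110 (y) x 20 mm high. Origin: centre of its underside on the table, z up. The pocket lies in its -x half; the mirror flap lies flat on its +x half, hinged along y, and the flap's orange roller sticks out past the plate's +x edge (roller centre 25 mm beyond it).
- red_mark (a point): Middle of the long red mark at 45 degrees on the quadrant scale: a 4 mm rod arc of radius 52 mm about the hinge line, with a post above the hinge, standing along the fixture's +y edge (46 mm left of its middle) and reaching 78 mm above the table. Short dark ticks every 15 degrees.
- nest (a point): Centre of the floor of the square pocket, 14 mm above the table, 53 mm from the fixture's origin toward its -x; axes as the fixture's. The pocket is 28.5 x 28.5 mm, 6 mm deep (rim 20 mm above the table), sides along the fixture's x and y. The block's groove goes along the fixture's x; seated, its top is 36 mm above the table. The hinge line is 41 mm away toward +x.
- flap_hinge (a point): Middle of the flap's hinge line, which runs along the fixture's y, 23.5 mm above the table, 12 mm from the fixture's origin toward -x. Axes as the fixture's.
- flap_roller (a point): Centre of the orange roller, the flap's handle: cylinder 15 mm thick, 24 mm long, parallel to the hinge line, 117 mm from it, fixed to the flap. Flap down: 23.5 mm above the table, nothing beneath or beside it. A stem 8 mm wide joins it to the flap's edge, 29 mm nearer the hinge. Pinched by its flat ends it can turn between the fingers. Axes turn with the flap: x hinge to roller, y along hinge.
- mirror_flap (a joint): Angle of the mirror flap (black frame 84 x 80 x 4 mm, silver mirror, about 60 g), rad: 0 = flat on the plate, growing as the roller end rises and swings back toward the pocket; 0.785 = 45 degrees; stop at 1.5. A spring pushes it shut: about 0.08 N m when flat, 0.14 N m at 45 degrees; with its weight about 1.5 N at the roller.
- wax_tin: Bystander: round white tin with a green top, 60 mm wide, 25 mm high, origin at the centre of its underside. Leave alone.
- green_vial: Bystander: standing vial with a green cap, 20 mm wide, 48 mm high, origin at the centre of its underside. Leave alone.
- screwdriver: Bystander: red-handled screwdriver lying on the table, 132 mm long, 16 mm thick, origin at the centre of its underside. Leave alone.

How it is judged:
By the outcome, as a careful person would: the job done as asked, in the order asked, and still so for the second after the job is handed in, while the arm keeps its last pose, push and grip.
It also fails if it takes over 51 s, if anything falls off the work surface, if the arm or the gripper's body presses on something with over 40 N, if the wrist force passes 120 N, or if a joint passes its speed limit or range.

### The arm

A 6-joint arm with a two-finger parallel gripper is mounted at the origin on a cart in front of the work surface, level with it; the furniture and walls round the work are solid. World frame = base frame: x ahead of the robot, y to its left, z up, the work surface at z = 0. Lengths are in m, angles in rad, forces in N, time in s.
With the tool pointing down it reaches from about 0.425 to 0.95 m from the base axis. Payload 3.5 kg.
Tool frame: the origin (TCP) lies midway between the tips of the shut fingers; the grasp point (between the pads) lies 19 mm behind it; z points along the fingers, y is the line along which they close (so a half turn about z gives the same grasp; the last joint's range is limited). The gripper opens to 85 mm and grips with 20 to 120 N. Pads are 22 mm wide; open, the fingers measure 114 mm over their backs; the gripper's body (76 mm by 85 mm) begins 54 mm behind the grasp point. The pads swing forward as they close: fully open they stand 13 mm farther back than shut.
Start: joints at [-1.46, 0.286, 1.577, -0, 1.279, -0.15], TCP at [0.174, -0.652, 0.231] pointing down, gripper open.
Joint ranges: [-2.77, 2.77], [-0.9, 2.22], [0.21, 2.48], [-1.53, 4.67], [0.24, 2.81], [-2.84, 2.84]. Speed limits (rad/s): [2.79, 2.79, 3.14, 3.14, 3.14, 3.14].

### API

Orientations are given as a unit quaternion [x, y, z, w].
In Python, from plant import * gives the robot as it stands.
- The arm moves only by the tool move_arm, never from a script. Its argument "moves" is a list of rows, each a list of 3 entries, a list of its own where there are three numbers: the opening, from 0 (shut) to 1 (fully open), then the shift along the tool's x, y, z in m, then the turn, a rotation vector about the tool's x, y, z in rad. A call has exactly 10 rows; each row shifts and turns the commanded pose from where the row before left it, along the tool's axes as they then stand; what a row does not reach is not made up. A row lasts 1/12 s, in which the tool goes at most 41.7 mm and 7.16 degrees, less where a joint would pass 70% of its speed; a pose out of reach is approached as far as the arm can. A call is refused whole if a number of a shift passes 0.0417 or a number of a turn 0.125, either way. A call with a gripper value outside its range is refused whole. The fingers move at their own pace and stop on an object; "grip_force" is the grip in N (left out, the last holds). Time passes only in rows, so rows that do not move let the fingers close, or fill a call up. It gives the time, the measured TCP pose, the force, the opening and the grip force at its end, in the units of the state.
- get_state(): the state, without advancing time (a new reading comes with each control period).
- read_camera(name): name is "scene" or "top" or "wrist"; returns the picture (384x512x3 uint8, red, green, blue); there is no depth.
- camera_params(name): a dict with "fx", "fy", "cx", "cy" (pixels), "rvec" (rotation vector, rad) and "tvec" (3), from world to camera coordinates, as OpenCV has them; the wrist camera has in their place "tool_from_camera" (4x4, takes a point from camera to tool coordinates, whose origin is the TCP and whose axes are the flange's). Camera axes: x right, y down, z forward; pixel columns grow to the right and rows downward; lengths in m; the calibration is good to about 2 mm. A picture is of the moment at which its call begins: read the wrist's pose just before it. camera_params takes no time and is no camera call.
- sign_off(): hands the job in; it is judged then, once.
The state is a dict: "time": time; "qpos": joint angles; "dq": joint speeds; "joint_efforts": joint torques, N m; "eef_pos": TCP position; "tcp_rot": TCP orientation; "contact_force": force on the tool from outside, world axes, zero at the start; "wrist_torque": the same for the moment, N m; "opening": opening from 0.0 (shut) to 1.0 (fully open); "finger_force": force on a finger pad.
Only numpy, scipy, OpenCV 4.12 (cv2) and the standard library are available. Lean on these libraries where they do the work, as an engineer would, in place of code of your own. Each camera call takes 0.05 s, during which the arm holds its last target. There are 200 camera calls.

## Working session

There is one attempt and no reset: what is moved stays moved. The work goes in short steps, Python scripts to look and compute and a tool call to move; the robot and the scene stay as the last step left them, time stands still between calls to the robot, and variables do not carry over. Pictures are saved under pics/ and viewed, at most 10 in all, crops included, and the job is handed in when it is done.

Besides the shell and the picture viewer there is one more tool, called after "Call:" as name(argument=value, ...) on one line, values as JSON. move_arm: Moves the arm, as the interface text tells. Its arguments: {"type":"object","properties":{"moves":{"type":"array"},"grip_force":{"type":"number"}},"required":["moves"]}

```bash
mkdir -p pics
python3 - <<'E'
from plant import *
import cv2
s=get_state(); print({k:s[k] for k in('time','eef_pos','tcp_rot','opening','contact_force')})
for n in('scene','top'):
    im=read_camera(n)[:,:,::-1]; cv2.imwrite(f'pics/{n}0.png',im)
    print(n,camera_params(n))
print(camera_params('wrist'))
a=cv2.imread('pics/top0.png');cv2.imwrite('pics/top0b.png',cv2.resize(a,(800,600),interpolation=cv2.INTER_CUBIC))
a=cv2.imread('pics/scene0.png');cv2.imwrite('pics/scene0b.png',cv2.resize(a,(800,600),interpolation=cv2.INTER_CUBIC))
E
```

```text
{'time': 0.0, 'eef_pos': array([ 0.17401819, -0.6515008 ,  0.22992853]), 'tcp_rot': array([ 9.91507967e-01,  1.30040535e-01,  3.10542006e-05, -1.18712762e-03]), 'opening': 0.9986446626526566, 'contact_force': array([-0.11122693, -0.27658455, -1.2186069 ])}
scene {'fx': 346.38799933027803, 'fy': 346.38799933027803, 'cx': 254.27245512314653, 'cy': 189.49897778084568, 'rvec': array([ 0.93511845, -2.23709413,  1.30297257]), 'tvec': array([0.3649314 , 0.2411147 , 0.76824486])}
top {'fx': 459.70503823290346, 'fy': 459.70503823290346, 'cx': 252.32669190400685, 'cy': 189.64614234943778, 'rvec': array([ 2.1222295 , -2.14561281,  0.15083766]), 'tvec': array([0.03373256, 0.55923719, 1.25268866])}
{'fx': 331.8743889849641, 'fy': 331.8743889849641, 'cx': 259.4740295364249, 'cy': 193.01068989441836, 'tool_from_camera': array([[ 1.33834239e-03, -9.56248363e-01, -2.92553034e-01,
         7.46184822e-02],
       [ 9.99998073e-01,  8.59611897e-04,  1.76493587e-03,
         1.27372197e-03],
       [-1.43623497e-03, -2.92554832e-01,  9.56247670e-01,
        -1.41848231e-01],
       [ 0.00000000e+00,  0.00000000e+00,  0.00000000e+00,
         1.00000000e+00]])}
```

View pics/top0b.png

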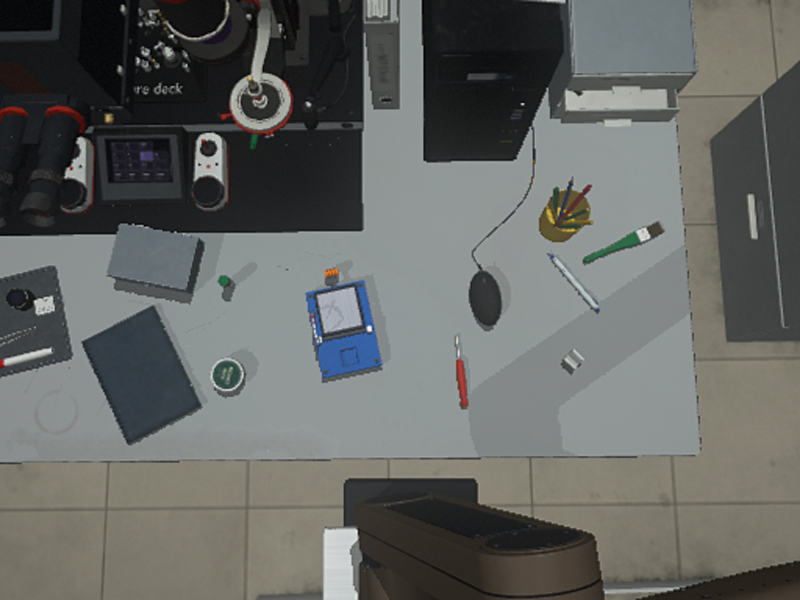

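View pics/scene0b.png

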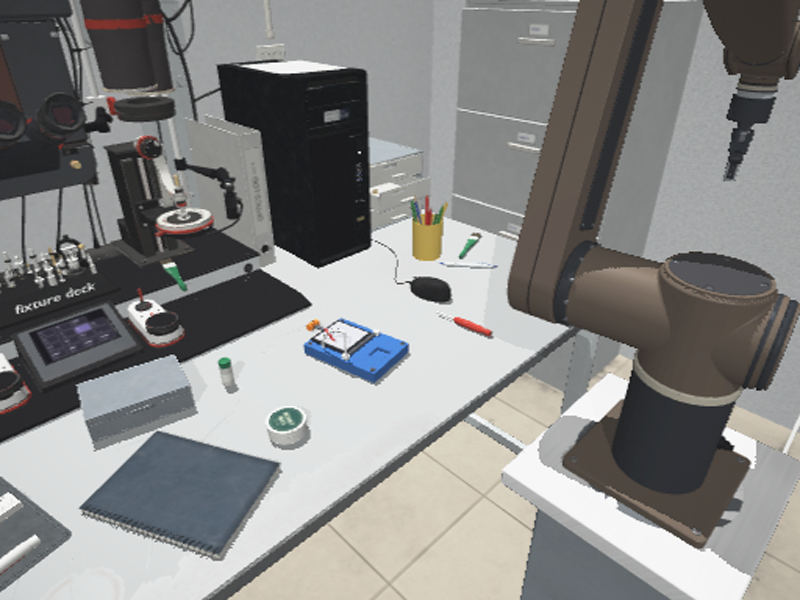

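The top view shows the fixture around (345,325) with its roller up-image at (332,274), the pocket at (349,356) and the V-block at (572,361), all in 800x600 pixels. The screwdriver lies between them at (461,370), the tin is at (228,376) and the vial at (226,283). I'll enlarge both regions.

Run:
```python
import cv2,numpy as np
a=cv2.imread('pics/top0.png')
f=cv2.resize(a[165:250,185:255],None,fx=7,fy=7,interpolation=cv2.INTER_CUBIC)  # 490x595
b=cv2.resize(a[215:247,350:382],None,fx=9,fy=9,interpolation=cv2.INTER_CUBIC) #288
c=np.zeros((595,790,3),np.uint8); c[:,:490]=f; c[:288,500:788]=b
cv2.imwrite('pics/crop.png',c)
```

```text
(no output)
```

View pics/crop.png

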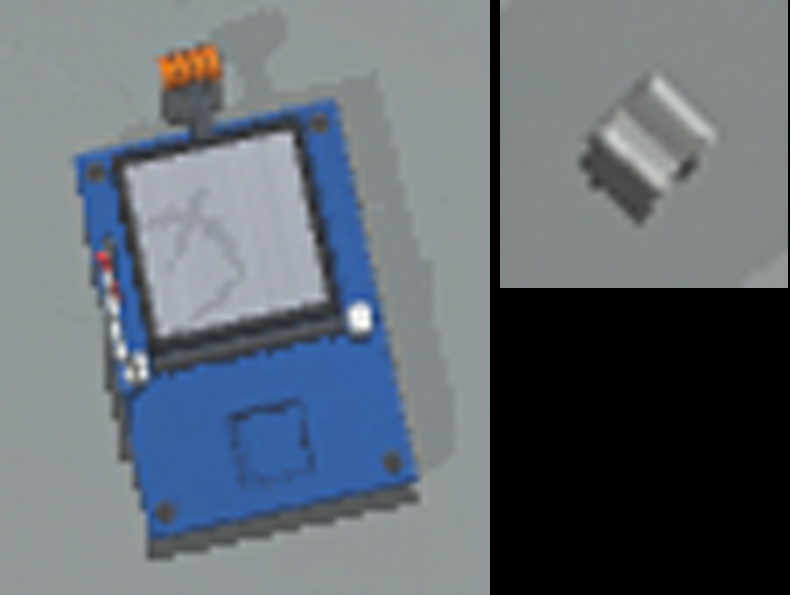

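```bash
cat > h.py <<'E'
import cv2,numpy as np
from plant import *
from scipy.spatial.transform import Rotation as R
def ray(name,pts,z):
    p=camera_params(name); K=np.array([[p['fx'],0,p['cx']],[0,p['fy'],p['cy']],[0,0,1]])
    M=R.from_rotvec(p['rvec']).as_matrix(); C=-M.T@p['tvec']
    d=(M.T@np.linalg.inv(K)@np.c_[pts,np.ones(len(pts))].T).T
    return C+d*((z-C[2])/d[:,2])[:,None]
E
python3 - <<'E'
from h import *
f=np.array([[78,157],[338,98],[415,480],[148,540]],float)
P=ray('top',(f+.5)/7-.5+[185,165],.020); print(P.round(4)); 
print('sides',[np.linalg.norm(P[i]-P[(i+1)%4]).round(4) for i in range(4)],'ctr',P.mean(0))
x=(P[0]+P[1]-P[2]-P[3])[:2]; y=(P[0]+P[3]-P[1]-P[2])[:2]
print('yaw',np.degrees([np.arctan2(x[1],x[0]),np.arctan2(-y[0],y[1])]))
q=np.array([[597,133],[655,72],[717,133],[660,192]],float)
B=ray('top',(q-[500,0]+.5)/9-.5+[350,215],.022);print(B.round(4),B.mean(0))
print([np.linalg.norm(B[i]-B[(i+1)%4]).round(4) for i in range(4)])
g=(B[2]+B[3]-B[0]-B[1]); print('groove yaw',np.degrees(np.arctan2(g[1],g[0])))
h=(B[0]+B[3]-B[1]-B[2]); print('perp',np.degrees(np.arctan2(h[1],h[0])))
pk=np.array([[232,413],[302,402],[312,472],[243,487]],float);print('pocket',ray('top',(pk+.5)/7-.5+[185,165],.020).mean(0))
ro=np.array([[190,66]]);print('roller',ray('top',(ro+.5)/7-.5+[185,165],.028))
for n,p,z in(('tin',[228,376],.025),('vial',[224,281],.048),('sd1',[463,406],.01),('sd2',[457,336],.01)):print(n,ray('top',np.array([p])/1.5625,z).round(3))
E
```

```text
[[0.573  0.1909 0.02  ]
 [0.5963 0.0838 0.02  ]
 [0.4389 0.0531 0.02  ]
 [0.4159 0.1612 0.02  ]]
sides [np.float64(0.1097), np.float64(0.1603), np.float64(0.1104), np.float64(0.1599)] ctr [0.50604693 0.12225013 0.02      ]
yaw [10.88023895 12.15373784]
[[ 0.446  -0.2756  0.022 ]
 [ 0.4649 -0.2946  0.022 ]
 [ 0.4456 -0.313   0.022 ]
 [ 0.4274 -0.2944  0.022 ]] [ 0.44598762 -0.29438861  0.022     ]
[np.float64(0.0268), np.float64(0.0267), np.float64(0.0261), np.float64(0.0264)]
groove yaw -135.57054839142918
perp 134.56768680675012
pocket [0.45434635 0.11092589 0.02      ]
roller [[0.60897927 0.14410268 0.028     ]]
tin [[0.42  0.33  0.025]]
vial [[0.591 0.336 0.048]]
sd1 [[ 0.363 -0.094  0.01 ]]
sd2 [[ 0.49  -0.086  0.01 ]]
```

The fixture centre comes out at (0.506, 0.122) with yaw about 11.5°. Its sides measure 110 x 160 mm, as given. The nest is at (0.454, 0.111) and the roller at (0.609, 0.144), which agrees with the geometry. The block is at (0.446, -0.294), with 26 mm sides and the groove at 45°.

```bash
cat >> h.py <<'E'
def plan(pos,yaw,n,start=None):
    "constant per-row tool-frame shift and turn about tool z, tool held pointing down"
    s=get_state(); p=np.array(s['eef_pos']); M=R.from_quat(s['tcp_rot']).as_matrix()
    if start is not None: p=np.array(start)
    y0=np.arctan2(M[1,0],M[0,0]); w=-(np.radians(yaw)-y0)/n
    A=sum(M@R.from_rotvec([0,0,w*k]).as_matrix() for k in range(n))
    print('yaw0',np.degrees(y0).round(2),'tilt z',M[:,2].round(4),'shift',np.linalg.solve(A,np.array(pos)-p).round(5),'turn',round(w,5),'F',s['contact_force'].round(1),'t',s['time'],'op',s['opening'])
def wpix(pts,z):
    "wrist pixels -> world at height z, from current pose"
    s=get_state(); p=camera_params('wrist'); T=p['tool_from_camera']; M=R.from_quat(s['tcp_rot']).as_matrix()
    K=np.array([[p['fx'],0,p['cx']],[0,p['fy'],p['cy']],[0,0,1]])
    C=M@T[:3,3]+s['eef_pos']; d=(M@T[:3,:3]@np.linalg.inv(K)@np.c_[pts,np.ones(len(pts))].T).T
    return C+d*((z-C[2])/d[:,2])[:,None]
E
python3 -c "
from h import *
plan([.446,-.294,.15],45,18)"
```

```text
yaw0 14.94 tilt z [-2.0e-04  2.2e-03 -1.0e+00] shift [ 0.02313 -0.0101   0.00449] turn -0.02914 F [-0.3  0.4 -0.4] t 0.1 op 0.9967877702681236
```

Call:
move_arm(moves=[[1, [0.0231, -0.0101, 0.0045], [0, 0, -0.0291]], [1, [0.0231, -0.0101, 0.0045], [0, 0, -0.0291]], [1, [0.0231, -0.0101, 0.0045], [0, 0, -0.0291]], [1, [0.0231, -0.0101, 0.0045], [0, 0, -0.0291]], [1, [0.0231, -0.0101, 0.0045], [0, 0, -0.0291]], [1, [0.0231, -0.0101, 0.0045], [0, 0, -0.0291]], [1, [0.0231, -0.0101, 0.0045], [0, 0, -0.0291]], [1, [0.0231, -0.0101, 0.0045], [0, 0, -0.0291]], [1, [0.0231, -0.0101, 0.0045], [0, 0, -0.0291]], [1, [0.0231, -0.0101, 0.0045], [0, 0, -0.0291]]])

```text
time: 0.93
eef_pos: [0.3489, -0.4699, 0.1855]
tcp_rot: [0.962, 0.273, -0.0, -0.0]
contact_force: [-0.0, 0.8, -0.3]
opening: 1.002
finger_force: 0.0
```

Call:
move_arm(moves=[[1, [0.0231, -0.0101, 0.0045], [0, 0, -0.0291]], [1, [0.0231, -0.0101, 0.0045], [0, 0, -0.0291]], [1, [0.0231, -0.0101, 0.0045], [0, 0, -0.0291]], [1, [0.0231, -0.0101, 0.0045], [0, 0, -0.0291]], [1, [0.0231, -0.0101, 0.0045], [0, 0, -0.0291]], [1, [0.0231, -0.0101, 0.0045], [0, 0, -0.0291]], [1, [0.0231, -0.0101, 0.0045], [0, 0, -0.0291]], [1, [0.0231, -0.0101, 0.0045], [0, 0, -0.0291]], [1, [0, 0, 0], [0, 0, 0]], [1, [0, 0, 0], [0, 0, 0]]])

```text
time: 1.77
eef_pos: [0.4457, -0.2937, 0.1495]
tcp_rot: [0.924, 0.383, -0.0, -0.001]
contact_force: [0.1, -0.6, 0.6]
opening: 0.999
finger_force: 0.0
```

```bash
python3 -c "
from h import *
s=get_state();print(s['eef_pos'],s['qpos'])
im=read_camera('wrist')[:,:,::-1];cv2.imwrite('pics/w1.png',im);cv2.imwrite('pics/w1b.png',cv2.resize(im,(800,600),interpolation=cv2.INTER_CUBIC))
plan([.446,-.294,.15],45,10)"
```

```text
[ 0.44567945 -0.29374187  0.1494885 ] [-7.72775475e-01  6.07068607e-02  1.99220820e+00 -3.25953528e-04
  1.09029948e+00  1.13908300e-02]
yaw0 45.0 tilt z [-6.e-04  1.e-04 -1.e+00] shift [ 8.e-05 -4.e-05  0.e+00] turn -0.0 F [-0.2 -0.3  0.3] t 1.8167 op 0.9968286600477019
```

View pics/w1b.png

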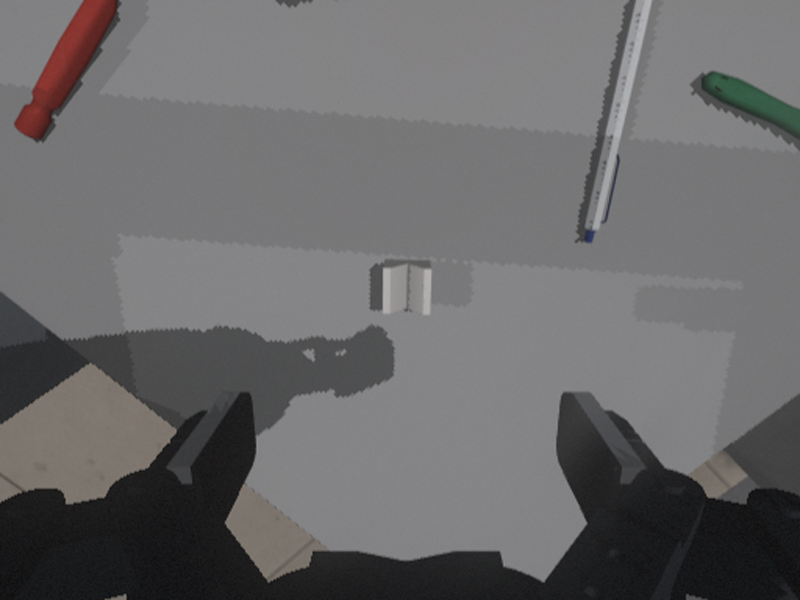

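The wrist view shows the block at about (383–431, 263–314), with the groove vertical in the picture, so it lies along tool x and the alignment is good.

```bash
python3 -c "
from h import *
P=wpix((np.array([[383,263],[431,263],[431,314],[383,314],[407,288.5]])+.5)/1.5625-.5,.022);print(P.round(4))
print(np.linalg.norm(P[0]-P[1]),np.linalg.norm(P[1]-P[2]))"
```

```text
[[ 0.4472 -0.2783  0.022 ]
 [ 0.4653 -0.2963  0.022 ]
 [ 0.4454 -0.3169  0.022 ]
 [ 0.4268 -0.2983  0.022 ]
 [ 0.4463 -0.2973  0.022 ]]
0.02554040256828109 0.028595398936267828
```

Call:
move_arm(moves=[[0.6, [-0.002, 0, 0.0177], [0, 0, 0]], [0.6, [0, 0, 0.0177], [0, 0, 0]], [0.6, [0, 0, 0.0177], [0, 0, 0]], [0.6, [0, 0, 0.0177], [0, 0, 0]], [0.6, [0, 0, 0.0177], [0, 0, 0]], [0.6, [0, 0, 0.0177], [0, 0, 0]], [0.6, [0, 0, 0.0177], [0, 0, 0]], [0.6, [0, 0, 0.0176], [0, 0, 0]], [0.6, [0, 0, 0], [0, 0, 0]], [0.6, [0, 0, 0], [0, 0, 0]]])

```text
time: 2.65
eef_pos: [0.4435, -0.297, 0.0082]
tcp_rot: [0.924, 0.382, -0.0, -0.001]
contact_force: [-0.3, -0.1, -0.4]
opening: 0.601
finger_force: 0.0
```

Call:
move_arm(moves=[[0, [0, 0, 0], [0, 0, 0]], [0, [0, 0, 0], [0, 0, 0]], [0, [0, 0, 0], [0, 0, 0]], [0, [0, 0, 0], [0, 0, 0]], [0, [0, 0, 0], [0, 0, 0]], [0, [0, 0, 0], [0, 0, 0]], [0, [0, 0, 0], [0, 0, 0]], [0, [0, 0, 0], [0, 0, 0]], [0, [0, 0, 0], [0, 0, 0]], [0, [0, 0, 0], [0, 0, 0]]], grip_force=40)

```text
time: 3.48
eef_pos: [0.4453, -0.2978, 0.0105]
tcp_rot: [0.924, 0.382, 0.0, 0.002]
contact_force: [-1.2, -0.5, 6.4]
opening: 0.287
finger_force: 40.8
```

```bash
python3 -c "
from h import *
s=get_state();print(s['eef_pos'],s['finger_force'])
n=np.array([.506,.122])-.053*np.array([np.cos(np.radians(11.5)),np.sin(np.radians(11.5))]);print(n)
p=s['eef_pos']+[0,0,.1]
plan([*n,.1],11.5,18,p)"
```

```text
[ 0.44534097 -0.29776844  0.01054522] 40.83763897418976
[0.45406399 0.1114335 ]
yaw0 44.97 tilt z [ 0.002  -0.0027 -1.    ] shift [ 0.01167 -0.0199   0.00053] turn 0.03245 F [-1.2 -0.5  6.4] t 3.4833 op 0.28715832425252924
```

Call:
move_arm(moves=[[0, [0, 0, -0.01], [0, 0, 0]], [0, [0, 0, -0.03], [0, 0, 0]], [0, [0, 0, -0.03], [0, 0, 0]], [0, [0, 0, -0.03], [0, 0, 0]], [0, [0.0117, -0.0199, 0], [0, 0, 0.0325]], [0, [0.0117, -0.0199, 0], [0, 0, 0.0325]], [0, [0.0117, -0.0199, 0], [0, 0, 0.0325]], [0, [0.0117, -0.0199, 0], [0, 0, 0.0325]], [0, [0.0117, -0.0199, 0], [0, 0, 0.0325]], [0, [0.0117, -0.0199, 0], [0, 0, 0.0325]]])

```text
time: 4.32
eef_pos: [0.4197, -0.1586, 0.1087]
tcp_rot: [0.957, 0.29, -0.0, -0.001]
contact_force: [0.3, 0.6, -0.6]
opening: 0.287
finger_force: 40.1
```

Call:
move_arm(moves=[[0, [0.0117, -0.0199, 0], [0, 0, 0.0325]], [0, [0.0117, -0.0199, 0], [0, 0, 0.0325]], [0, [0.0117, -0.0199, 0], [0, 0, 0.0325]], [0, [0.0117, -0.0199, 0], [0, 0, 0.0325]], [0, [0.0117, -0.0199, 0], [0, 0, 0.0325]], [0, [0.0117, -0.0199, 0], [0, 0, 0.0325]], [0, [0.0117, -0.0199, 0], [0, 0, 0.0325]], [0, [0.0117, -0.0199, 0], [0, 0, 0.0325]], [0, [0.0117, -0.0199, 0], [0, 0, 0.0325]], [0, [0.0117, -0.0199, 0], [0, 0, 0.0325]]])

```text
time: 5.15
eef_pos: [0.4401, 0.0701, 0.1088]
tcp_rot: [0.991, 0.131, -0.0, -0.0]
contact_force: [0.4, 0.0, -1.5]
opening: 0.288
finger_force: 40.1
```

Call:
move_arm(moves=[[0, [0.0117, -0.0199, 0], [0, 0, 0.0325]], [0, [0.0117, -0.0199, 0], [0, 0, 0.0325]], [0, [0, 0, 0], [0, 0, 0]], [0, [0, 0, 0], [0, 0, 0]], [0, [0, 0, 0], [0, 0, 0]], [0, [0, 0, 0], [0, 0, 0]], [0, [0, 0, 0], [0, 0, 0]], [0, [0, 0, 0], [0, 0, 0]], [0, [0, 0, 0], [0, 0, 0]], [0, [0, 0, 0], [0, 0, 0]]])

```text
time: 5.98
eef_pos: [0.4538, 0.1126, 0.1088]
tcp_rot: [0.995, 0.099, -0.0, -0.0]
contact_force: [-0.1, 0.3, -0.7]
opening: 0.296
finger_force: 40.1
```

```bash
python3 -c "
from h import *
s=get_state();print(s['eef_pos'],s['finger_force'])
im=read_camera('wrist')[:,:,::-1];cv2.imwrite('pics/w2.png',im);cv2.imwrite('pics/w2b.png',cv2.resize(im,(800,600),interpolation=cv2.INTER_CUBIC))
plan([.4541,.1114,.1],11.5,10)"
```

```text
[0.45380207 0.1126282  0.1088416 ] 40.05648493766785
yaw0 11.4 tilt z [ 0.  0. -1.] shift [-0.       0.00013  0.00089] turn -0.00017 F [ 0.6  0.1 -0.8] t 6.0333 op 0.289562006708951
```

View pics/w2b.png

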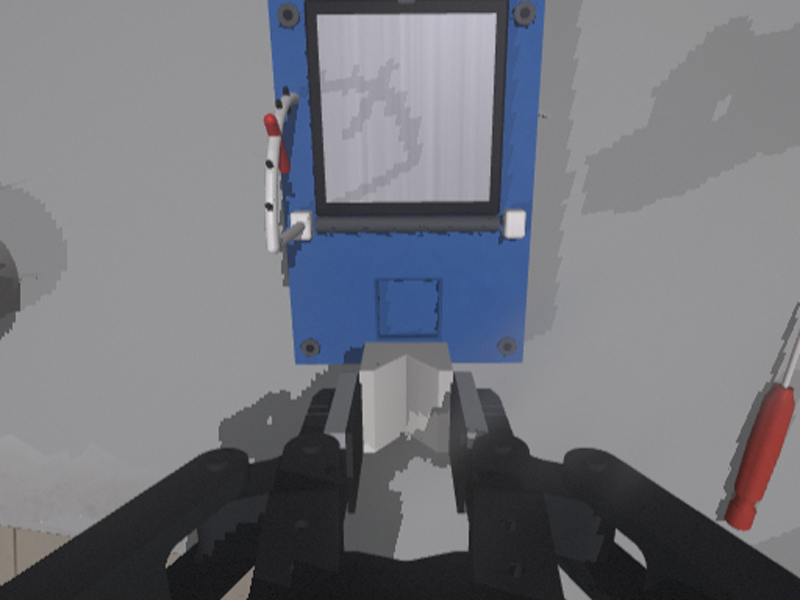

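The wrist view shows the block held centrally, with its front corners near (363,343) and (451,343). The pocket rim is at about (376–441, 278–337), and the fixture plate's edges and its near corners at (297,362) and (522,362) are clear. I'll measure the block's offset in the hand and the pocket from this view.

Run:
```python
from h import *
S=1/1.5625
def w(p,z): return wpix((np.array(p,float)+.5)*S-.5,z)
pk=w([[376,278],[441,278],[439,337],[379,337]],.020); print('pocket',pk.round(4),pk.mean(0).round(4))
l=w([[275,80],[297,362]],.020); r=w([[539,80],[522,362]],.020)
for e in(l,r):
    d=e[0]-e[1]; print('edge yaw',np.degrees(np.arctan2(d[1],d[0])),e.round(4))
c=(l[1]+r[1])/2; print('width',np.linalg.norm(l[1]-r[1]))
yaw=np.radians(11.3); u=np.array([np.cos(yaw),np.sin(yaw)]); print('nest from edge',c[:2]+u*.027)
d=r[1]-l[1];print('end yaw',np.degrees(np.arctan2(d[0],-d[1])))
# block model projected, for dx=0
p=camera_params('wrist');T=np.linalg.inv(p['tool_from_camera'])
def proj(X):
    c=(T[:3,:3]@np.array(X).T).T+T[:3,3]; return (np.c_[p['fx']*c[:,0]/c[:,2]+p['cx'],p['fy']*c[:,1]/c[:,2]+p['cy']]+.5)/S-.5
for dx in(-.003,0,.003): print(dx,'front bottom/top, rear top',proj([[dx+.013,-.013,.0105],[dx+.013,.013,.0105],[dx+.013,-.013,-.0115],[dx+.013,.013,-.0115],[dx-.013,-.013,-.0115],[dx-.013,.013,-.0115]]).round(0).tolist())
a=cv2.imread('pics/w2.png'); cv2.imwrite('pics/w2c.png',cv2.resize(a[165:300,170:350],None,fx=4.4,fy=4.4,interpolation=cv2.INTER_CUBIC))
```

```text
pocket [[0.4668 0.1275 0.02  ]
 [0.4727 0.0983 0.02  ]
 [0.4443 0.0929 0.02  ]
 [0.4386 0.1208 0.02  ]] [0.4556 0.1099 0.02  ]
edge yaw 12.08874058893182 [[0.5411 0.1835 0.02  ]
 [0.4181 0.1572 0.02  ]]
edge yaw 12.05005544318647 [[0.5627 0.0771 0.02  ]
 [0.4397 0.0508 0.02  ]]
width 0.1085322611067585
nest from edge [0.45537206 0.10930806]
end yaw 11.441311061532069
-0.003 front bottom/top, rear top [[360.0, 356.0], [442.0, 356.0], [353.0, 388.0], [447.0, 388.0], [356.0, 469.0], [445.0, 469.0]]
0 front bottom/top, rear top [[360.0, 348.0], [442.0, 348.0], [353.0, 378.0], [447.0, 378.0], [355.0, 460.0], [445.0, 460.0]]
0.003 front bottom/top, rear top [[359.0, 339.0], [442.0, 339.0], [353.0, 368.0], [448.0, 368.0], [355.0, 451.0], [445.0, 451.0]]
```

View pics/w2c.png

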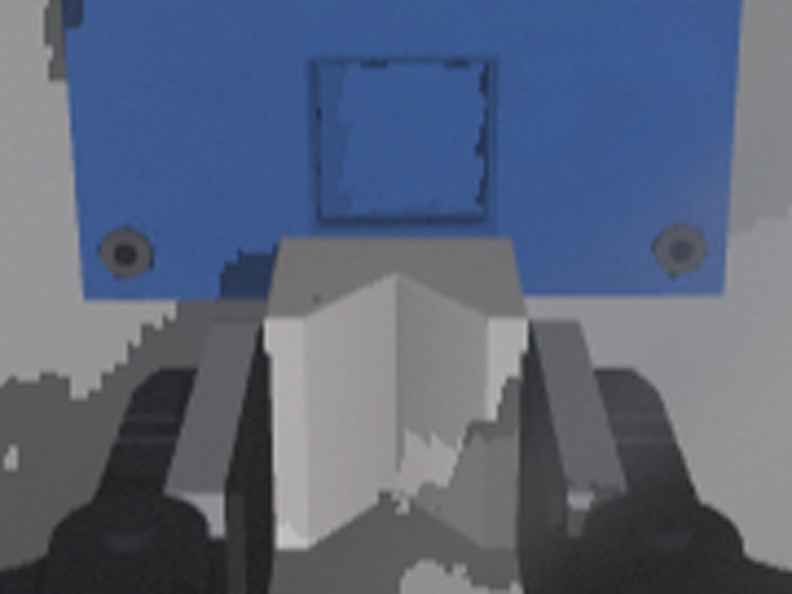

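Call:
move_arm(moves=[[0, [-0.0011, 0.0015, 0.012], [0, 0, -0.006]], [0, [0, 0, 0.012], [0, 0, 0]], [0, [0, 0, 0.012], [0, 0, 0]], [0, [0, 0, 0.012], [0, 0, 0]], [0, [0, 0, 0.012], [0, 0, 0]], [0, [0, 0, 0.012], [0, 0, 0]], [0, [0, 0, 0], [0, 0, 0]], [0, [0, 0, 0], [0, 0, 0]], [0, [0, 0, 0], [0, 0, 0]], [0, [0, 0, 0], [0, 0, 0]]])

```text
time: 6.87
eef_pos: [0.4539, 0.1113, 0.0378]
tcp_rot: [0.995, 0.103, 0.001, 0.0]
contact_force: [-0.2, -0.6, -0.3]
opening: 0.289
finger_force: 40.0
```

```bash
python3 -c "
from h import *
s=get_state();print(s['eef_pos'],s['finger_force'],s['contact_force'])
im=read_camera('wrist')[:,:,::-1];cv2.imwrite('pics/w3.png',im);cv2.imwrite('pics/w3b.png',cv2.resize(im[165:300,170:350],None,fx=4.4,fy=4.4,interpolation=cv2.INTER_CUBIC))
"
```

```text
[0.45389072 0.11132813 0.03780831] 40.036835074424744 [-0.22881892 -0.62944805 -0.28364356]
```

View pics/w3b.png

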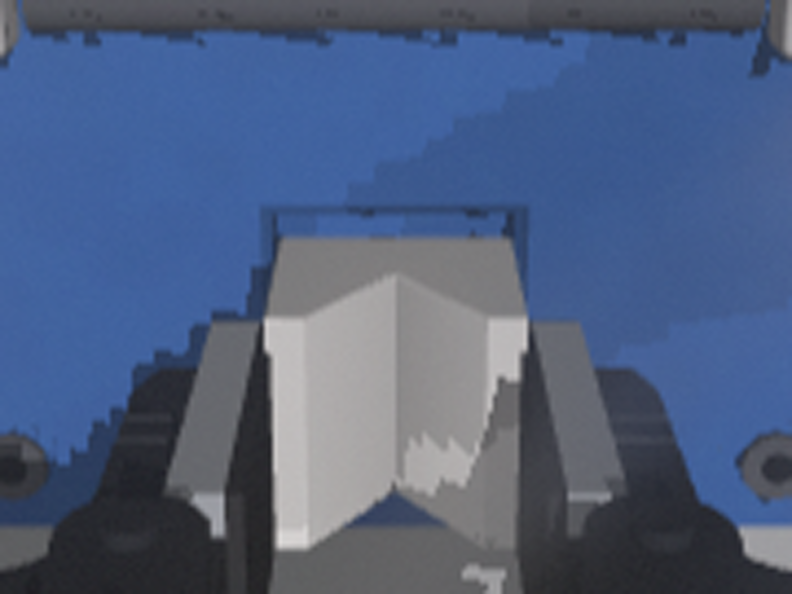

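The close view shows the block centred sideways in the pocket: the block's lower front edge spans 280–511 and the pocket 263–527. The pocket's far rim is at row 208 and the block's front bottom edge at row 238.

Run:
```python
from h import *
p=camera_params('wrist');T=p['tool_from_camera']
def tool(c,zt):
    u,v=(c[0]+.5)/4.4-.5+170,(c[1]+.5)/4.4-.5+165
    d=T[:3,:3]@[(u-p['cx'])/p['fx'],(v-p['cy'])/p['fy'],1]; return (T[:3,3]+d*((zt-T[2,3])/d[2])).round(4)
print('block bottom front L,R',tool((280,238),.0105),tool((511,238),.0105))
print('pocket rim L,R',tool((263,208),.0178),tool((527,208),.0178), 'inner',tool((263,213),.0178))
print('hinge edge',tool((395,32),.0178))
plan([.4539,.1113,.02],11.7,1)
```

```text
block bottom front L,R [ 0.0149 -0.0113  0.0105] [0.0149 0.0145 0.0105]
pocket rim L,R [ 0.0157 -0.0138  0.0178] [0.0158 0.0169 0.0178] inner [ 0.0151 -0.0138  0.0178]
hinge edge [0.0368 0.0015 0.0178]
yaw0 11.78 tilt z [ 2.e-03  1.e-04 -1.e+00] shift [-3.000e-05  2.000e-05  1.782e-02] turn 0.0014 F [ 0.2  0.1 -1. ] t 6.9167 op 0.2908647127325502
```

Call:
move_arm(moves=[[0, [-0.0012, 0, 0], [0, 0, 0]], [0, [0, 0, 0.0015], [0, 0, 0]], [0, [0, 0, 0.0015], [0, 0, 0]], [0, [0, 0, 0.0015], [0, 0, 0]], [0, [0, 0, 0.0015], [0, 0, 0]], [0, [0, 0, 0.0015], [0, 0, 0]], [0, [0, 0, 0.0015], [0, 0, 0]], [0, [0, 0, 0.0015], [0, 0, 0]], [0, [0, 0, 0.0015], [0, 0, 0]], [0, [0, 0, 0], [0, 0, 0]]])

```text
time: 7.75
eef_pos: [0.4519, 0.1111, 0.0247]
tcp_rot: [0.995, 0.103, -0.0, -0.0]
contact_force: [-0.3, -0.0, -0.6]
opening: 0.29
finger_force: 40.0
```

Call:
move_arm(moves=[[0, [0, 0, 0.0005], [0, 0, 0]], [0, [0, 0, 0.0005], [0, 0, 0]], [0, [0, 0, 0.0005], [0, 0, 0]], [0, [0, 0, 0], [0, 0, 0]], [0, [0, 0, 0], [0, 0, 0]], [0, [0, 0, 0], [0, 0, 0]], [0, [0, 0, 0], [0, 0, 0]], [0, [0, 0, 0], [0, 0, 0]], [0, [0, 0, 0], [0, 0, 0]], [0, [0, 0, 0], [0, 0, 0]]])

```text
time: 8.58
eef_pos: [0.452, 0.1111, 0.0245]
tcp_rot: [0.995, 0.103, -0.0, 0.0]
contact_force: [-3.5, -0.7, 8.9]
opening: 0.29
finger_force: 41.2
```

Call:
move_arm(moves=[[0, [0, 0, -0.001], [0, 0, 0]], [0.6, [0, 0, 0], [0, 0, 0]], [0.6, [0, 0, 0], [0, 0, 0]], [0.6, [0, 0, 0], [0, 0, 0]], [0.6, [0, 0, 0], [0, 0, 0]], [0.6, [0, 0, 0], [0, 0, 0]], [0.6, [0, 0, -0.01], [0, 0, 0]], [0.6, [0, 0, -0.025], [0, 0, 0]], [0.6, [0, 0, -0.04], [0, 0, 0]], [0.6, [0, 0, -0.04], [0, 0, 0]]])

```text
time: 9.42
eef_pos: [0.4505, 0.111, 0.14]
tcp_rot: [0.995, 0.103, -0.002, -0.0]
contact_force: [1.2, 0.3, 0.5]
opening: 0.603
finger_force: 0.0
```

```bash
python3 -c "
from h import *
s=get_state();print(s['eef_pos'])
im=read_camera('wrist')[:,:,::-1];cv2.imwrite('pics/w4.png',im);cv2.imwrite('pics/w4b.png',cv2.resize(im,(800,600),interpolation=cv2.INTER_CUBIC))
plan([.609,.1430,.14],11.8,9)
"
```

```text
[0.45052163 0.11100499 0.14000168]
yaw0 11.81 tilt z [ 1.410e-02  4.000e-04 -9.999e-01] shift [1.726e-02 2.000e-05 1.340e-03] turn 2e-05 F [4.5 2.9 4.5] t 9.4667 op 0.5985049254491476
```

View pics/w4b.png

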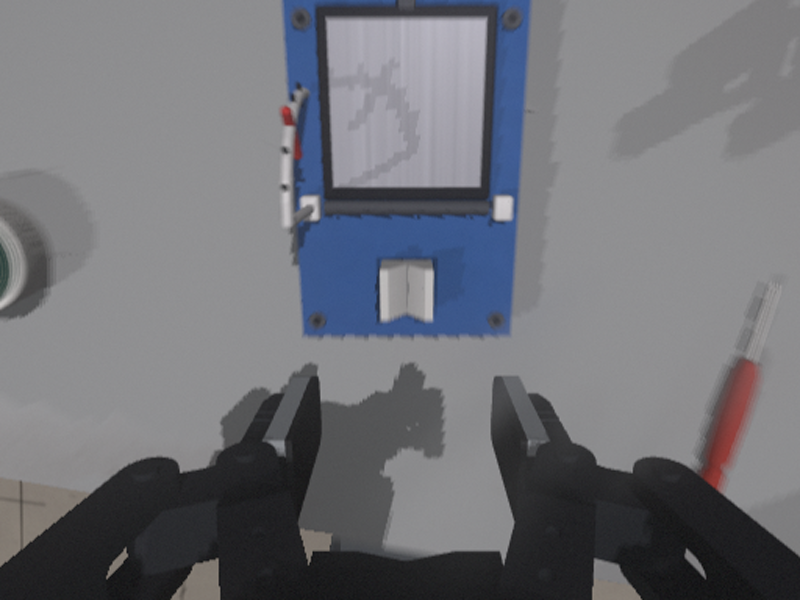

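The block sits square in its pocket at about (379–434, 260–322) with the groove toward the mirror. At contact the TCP height puts its underside at 14 mm, which is the pocket floor. Next I go to the roller.

Call:
move_arm(moves=[[0.6, [0.0173, 0, 0], [0, 0, 0]], [0.6, [0.0173, 0, 0], [0, 0, 0]], [0.6, [0.0173, 0, 0], [0, 0, 0]], [0.6, [0.0173, 0, 0], [0, 0, 0]], [0.6, [0.0173, 0, 0], [0, 0, 0]], [0.6, [0.0173, 0, 0], [0, 0, 0]], [0.6, [0.0173, 0, 0], [0, 0, 0]], [0.6, [0.0173, 0, 0], [0, 0, 0]], [0.6, [0.0173, 0, 0], [0, 0, 0]], [0.6, [0, 0, 0], [0, 0, 0]]])

```text
time: 10.3
eef_pos: [0.6069, 0.1431, 0.1402]
tcp_rot: [0.995, 0.103, 0.002, 0.0]
contact_force: [0.7, 0.2, 0.4]
opening: 0.599
finger_force: 0.0
```

```bash
python3 -c "
from h import *
plan([.6088,.1438,.07],11.8,1)
im=read_camera('wrist')[:,:,::-1];cv2.imwrite('pics/w5.png',im);cv2.imwrite('pics/w5b.png',cv2.resize(im[150:300,170:350],None,fx=4,fy=4,interpolation=cv2.INTER_CUBIC))
h=cv2.cvtColor(im,cv2.COLOR_BGR2HSV);m=cv2.inRange(h,(6,150,120),(20,255,255));ys,xs=np.nonzero(m)
print(len(xs),xs.min(),xs.max(),ys.min(),ys.max())
if len(xs):
  print(wpix(np.array([[(np.percentile(xs,1)+np.percentile(xs,99))/2,(np.percentile(ys,1)+np.percentile(ys,99))/2]]),.0255))
"
```

```text
yaw0 11.78 tilt z [ 3.e-03  3.e-04 -1.e+00] shift [ 0.00182 -0.00034  0.07021] turn -0.0004 F [0.7 0.2 0.4] t 10.3 op 0.5991068869647656
379 245 273 179 194
[[0.60739204 0.14199299 0.0255    ]]
```

Call:
move_arm(moves=[[0.6, [0.0008, 0, 0.016], [0, 0, 0]], [0.6, [0, 0, 0.016], [0, 0, 0]], [0.6, [0, 0, 0.016], [0, 0, 0]], [0.6, [0, 0, 0.016], [0, 0, 0]], [0.6, [0, 0, 0.016], [0, 0, 0]], [0.6, [0, 0, 0.016], [0, 0, 0]], [0.6, [0, 0, 0.016], [0, 0, 0]], [0.6, [0, 0, 0.016], [0, 0, 0]], [0.6, [0, 0, 0], [0, 0, 0]], [0.6, [0, 0, 0], [0, 0, 0]]])

```text
time: 11.18
eef_pos: [0.6035, 0.1429, 0.0107]
tcp_rot: [0.995, 0.103, -0.001, -0.0]
contact_force: [0.3, 0.3, -0.4]
opening: 0.604
finger_force: 0.0
```

Call:
move_arm(moves=[[0, [0, 0, 0], [0, 0, 0]], [0, [0, 0, 0], [0, 0, 0]], [0, [0, 0, 0], [0, 0, 0]], [0, [0, 0, 0], [0, 0, 0]], [0, [0, 0, 0], [0, 0, 0]], [0, [0, 0, 0], [0, 0, 0]], [0, [0, 0, 0], [0, 0, 0]], [0, [0, 0, 0], [0, 0, 0]], [0, [0, 0, 0], [0, 0, 0]], [0, [0, 0, 0], [0, 0, 0]]], grip_force=50)

```text
time: 12.02
eef_pos: [0.606, 0.1433, 0.0124]
tcp_rot: [0.995, 0.103, 0.001, -0.0]
contact_force: [-0.2, 1.7, 5.6]
opening: 0.266
finger_force: 51.1
```

Call:
move_arm(moves=[[0, [-0.0001, 0, -0.0046], [0, 0, 0]], [0, [-0.0003, 0, -0.0046], [0, 0, 0]], [0, [-0.0004, 0, -0.0046], [0, 0, 0]], [0, [-0.0006, 0, -0.0045], [0, 0, 0]], [0, [-0.0008, 0, -0.0045], [0, 0, 0]], [0, [-0.001, 0, -0.0045], [0, 0, 0]], [0, [-0.0012, 0, -0.0044], [0, 0, 0]], [0, [-0.0013, 0, -0.0044], [0, 0, 0]], [0, [-0.0015, 0, -0.0043], [0, 0, 0]], [0, [-0.0017, 0, -0.0043], [0, 0, 0]]])

```text
time: 12.85
eef_pos: [0.5946, 0.141, 0.0554]
tcp_rot: [0.995, 0.103, -0.002, 0.0]
contact_force: [-1.0, 0.7, -5.2]
opening: 0.264
finger_force: 49.1
```

Call:
move_arm(moves=[[0, [-0.0018, 0, -0.0042], [0, 0, 0]], [0, [-0.002, 0, -0.0041], [0, 0, 0]], [0, [-0.0022, 0, -0.004], [0, 0, 0]], [0, [-0.0023, 0, -0.004], [0, 0, 0]], [0, [-0.0025, 0, -0.0039], [0, 0, 0]], [0, [-0.0026, 0, -0.0038], [0, 0, 0]], [0, [-0.0028, 0, -0.0037], [0, 0, 0]], [0, [-0.0029, 0, -0.0035], [0, 0, 0]], [0, [-0.0031, 0, -0.0034], [0, 0, 0]], [0, [-0.0032, 0, -0.0033], [0, 0, 0]]])

```text
time: 13.68
eef_pos: [0.5706, 0.1359, 0.0937]
tcp_rot: [0.995, 0.103, -0.001, -0.0]
contact_force: [-3.6, 0.4, -9.4]
opening: 0.264
finger_force: 49.4
```

Call:
move_arm(moves=[[0, [0, 0, 0], [0, 0, 0]], [0, [0, 0, 0], [0, 0, 0]], [0, [0, 0, 0], [0, 0, 0]], [0, [0, 0, 0], [0, 0, 0]], [0, [0, 0, 0], [0, 0, 0]], [0, [0, 0, 0], [0, 0, 0]], [0, [0, 0, 0], [0, 0, 0]], [0, [0, 0, 0], [0, 0, 0]], [0, [0, 0, 0], [0, 0, 0]], [0, [0, 0, 0], [0, 0, 0]]])

```text
time: 14.52
eef_pos: [0.5708, 0.136, 0.0934]
tcp_rot: [0.995, 0.103, -0.001, -0.0]
contact_force: [-5.5, 0.9, -10.0]
opening: 0.261
finger_force: 49.8
```

```bash
python3 -c "
from h import *
s=get_state();print(s['eef_pos'],s['contact_force'],s['opening'],s['tcp_rot'])
w=read_camera('wrist')[:,:,::-1];t=read_camera('scene')[:,:,::-1]
a=cv2.resize(w,(480,360));b=cv2.resize(t[180:260,180:280],None,fx=3.2,fy=4.5) if 0 else cv2.resize(t[180:260,185:273],(396,360),interpolation=cv2.INTER_CUBIC)
c=np.hstack([cv2.resize(w,(440,330)),cv2.resize(t[190:250,185:250],(358,330),interpolation=cv2.INTER_CUBIC)]);cv2.imwrite('pics/w6.png',c)
"
```

```text
[0.57084207 0.13598918 0.09344182] [ -5.48740053   0.91217231 -10.0278763 ] 0.2610159798829181 [ 9.94717469e-01  1.02646892e-01 -8.78581007e-04 -1.97963786e-05]
```

View pics/w6.png

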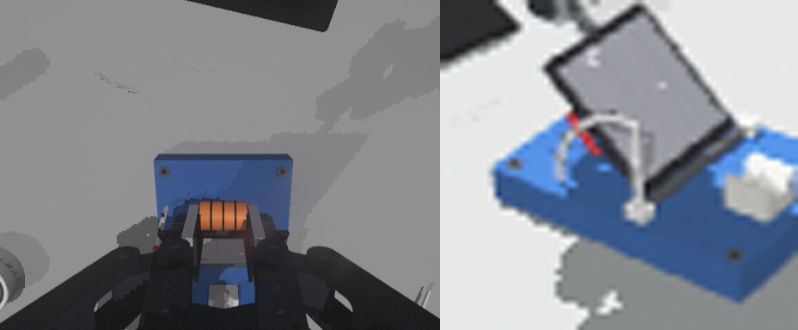

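The wrist view shows the orange roller pinched between the fingers, and the scene view shows the flap raised near the red mark, with the flap's outer corners at about (548,68) and (640,5). I'll check the angle by projecting a model of the flap.

```bash
cat > ang.py <<'E'
from h import *
p=camera_params('scene');K=np.array([[p['fx'],0,p['cx']],[0,p['fy'],p['cy']],[0,0,1]])
a=np.radians(11.8);Rz=np.array([[np.cos(a),-np.sin(a),0],[np.sin(a),np.cos(a),0],[0,0,1]])
def pr(X):
    q=cv2.projectPoints((Rz@np.array(X,float).T).T+[.506,.1222,0],p['rvec'],p['tvec'],K,None)[0][:,0]
    return (np.c_[(q[:,0]+.5-185)*358/65,(q[:,1]+.5-190)*330/60]).round(0).tolist()
E
python3 - <<'E'
from ang import *
print('plate +x+y, -x+y top; -x+y bottom',pr([[.08,.055,.02],[-.08,.055,.02],[-.08,.055,0]]))
print('red mark',pr([[-.012+.052*.7071,.046,.0235+.052*.7071]]),'post top',pr([[-.012,.046,.076]]))
for d in(40,43,45,47,50):
    t=np.radians(d);f=lambda r,y,n:[-.012+r*np.cos(t)-n*np.sin(t),y,.0235+r*np.sin(t)+n*np.cos(t)]
    print(d,'outer +y/-y under',pr([f(.088,.04,-.002),f(.088,-.04,-.002)]),'top',pr([f(.088,.04,.002),f(.088,-.04,.002)]),'inner',pr([f(.004,.04,.002),f(.004,-.04,.002)]))
E
```

```text
plate +x+y, -x+y top; -x+y bottom [[49.0, 170.0], [298.0, 275.0], [299.0, 308.0]]
red mark [[137.0, 130.0]] post top [[193.0, 126.0]]
40 outer +y/-y under [[94.0, 75.0], [193.0, 9.0]] top [[97.0, 71.0], [196.0, 6.0]] inner [[203.0, 200.0], [296.0, 127.0]]
43 outer +y/-y under [[98.0, 71.0], [197.0, 5.0]] top [[102.0, 67.0], [200.0, 2.0]] inner [[203.0, 200.0], [296.0, 127.0]]
45 outer +y/-y under [[101.0, 68.0], [200.0, 3.0]] top [[105.0, 65.0], [204.0, -1.0]] inner [[203.0, 200.0], [296.0, 127.0]]
47 outer +y/-y under [[104.0, 66.0], [203.0, 0.0]] top [[108.0, 63.0], [207.0, -3.0]] inner [[203.0, 200.0], [297.0, 127.0]]
50 outer +y/-y under [[108.0, 62.0], [207.0, -3.0]] top [[113.0, 60.0], [212.0, -6.0]] inner [[204.0, 200.0], [297.0, 127.0]]
```

Run:
```python
from ang import *
im=read_camera('scene')[:,:,::-1]; cv2.imwrite('pics/s7.png',im)
q=lambda X:cv2.projectPoints((Rz@np.array(X,float).T).T+[.506,.1222,0],p['rvec'],p['tvec'],K,None)[0][:,0]
f=8.5;c=im[186:250,198:245];A=cv2.resize(c,None,fx=f,fy=f,interpolation=cv2.INTER_CUBIC);B=A.copy()
for d,col in((42,(0,255,0)),(45,(0,255,255)),(48,(255,0,255))):
    t=np.radians(d);g=lambda r,y,n:[-.012+r*np.cos(t)-n*np.sin(t),y,.0235+r*np.sin(t)+n*np.cos(t)]
    pts=q([g(.006,.04,0),g(.088,.04,0),g(.088,-.04,0),g(.006,-.04,0)])+[.9,-.75]
    cv2.polylines(B,[np.int32((pts-[198,186]+.5)*f)],False,col,1)
pl=q([[.08,.055,.02],[-.08,.055,.02],[-.08,-.055,.02]])+[.9,-.75];cv2.polylines(B,[np.int32((pl-[198,186]+.5)*f)],False,(255,255,255),1)
cv2.imwrite('pics/s7b.png',np.hstack([A,B])); print(A.shape)
```

```text
(544, 400, 3)
```

View pics/s7b.png

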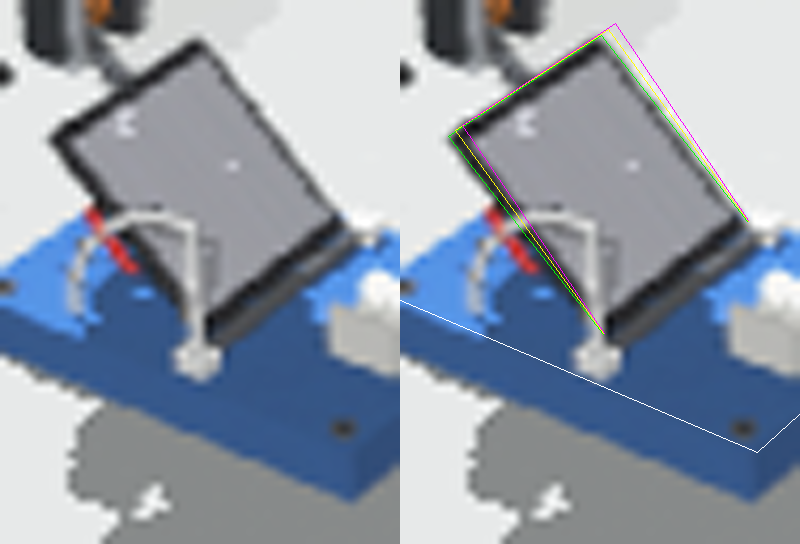

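The overlay puts the flap at about 42–43°: its corners at (50,137) and (203,38) match the 42° outline. I'll cross-check with the wrist camera, comparing the roller's x now with its x when the flap was flat.

```bash
cat > rx.py <<'E'
from h import *
p=camera_params('wrist');T=p['tool_from_camera']
def rows(im):
    h=cv2.cvtColor(im,cv2.COLOR_BGR2HSV);m=cv2.inRange(h,(3,110,60),(22,255,255))
    n,l,st,c=cv2.connectedComponentsWithStats(cv2.morphologyEx(m,cv2.MORPH_CLOSE,np.ones((5,5))));k=1+np.argmax(st[1:,4]);return st[k]
def ctr(st,pos,M,zr):
    u=st[0]+st[2]/2-.5; v=[st[1]-.5,st[1]+st[3]-.5]
    an=np.tan(np.mean(np.arctan((np.array(v)-p['cy'])/p['fy'])))
    d=M@T[:3,:3]@[(u-p['cx'])/p['fx'],an,1];C=M@T[:3,3]+pos;return C+d*(zr-C[2])/d[2]
M0=R.from_rotvec([0,0,np.radians(11.78)]).as_matrix()@np.diag([1.,-1,-1])@R.from_rotvec([0,-.003,0]).as_matrix()
u0=np.array([np.cos(np.radians(11.78)),np.sin(np.radians(11.78)),0])
st0=rows(cv2.imread('pics/w5.png'));r0=ctr(st0,np.array([.6069,.1431,.1402]),M0,.0235);print('M0 z',M0[:,2],st0,r0)
s=get_state();im=read_camera('wrist')[:,:,::-1];cv2.imwrite('pics/wn.png',im);st=rows(im)
for d in(40,42,44,46,48):
    t=np.radians(d);r=ctr(st,s['eef_pos'],R.from_quat(s['tcp_rot']).as_matrix(),.0235+.117*np.sin(t))
    print(d,st,r.round(4),'angle',np.degrees(np.arccos(1-(r0-r)@u0/.117)).round(2))
print(s['eef_pos'],s['contact_force'],s['time'])
E
python3 rx.py
```

```text
M0 z [-2.93681173e-03 -6.12462132e-04 -9.99995500e-01] [244 178  30  18 516] [0.60785141 0.14232696 0.0235    ]
40 [ 232  234   56   34 1816] [0.5767 0.1356 0.0987] angle 43.29
42 [ 232  234   56   34 1816] [0.5783 0.1359 0.1018] angle 42.16
44 [ 232  234   56   34 1816] [0.5797 0.1362 0.1048] angle 41.04
46 [ 232  234   56   34 1816] [0.5812 0.1366 0.1077] angle 39.93
48 [ 232  234   56   34 1816] [0.5826 0.1368 0.1104] angle 38.84
[0.57084297 0.1359787  0.09342241] [ -5.37576998  -0.38244217 -10.07964946] 14.6667
```

Both methods give about 42.3°, so I'll raise it by about 2.6°, which is 5.3 mm along the tangent.

Call:
move_arm(moves=[[0, [-0.0006, 0, -0.0007], [0, 0, 0]], [0, [-0.0006, 0, -0.0007], [0, 0, 0]], [0, [-0.0006, 0, -0.0006], [0, 0, 0]], [0, [-0.0006, 0, -0.0006], [0, 0, 0]], [0, [-0.0006, 0, -0.0006], [0, 0, 0]], [0, [-0.0007, 0, -0.0006], [0, 0, 0]], [0, [0, 0, 0], [0, 0, 0]], [0, [0, 0, 0], [0, 0, 0]], [0, [0, 0, 0], [0, 0, 0]], [0, [0, 0, 0], [0, 0, 0]]])

```text
time: 15.55
eef_pos: [0.5673, 0.1352, 0.0973]
tcp_rot: [0.995, 0.103, -0.001, -0.0]
contact_force: [-5.6, 0.5, -10.5]
opening: 0.258
finger_force: 49.5
```

```bash
sed -i 's/\[0,-.003,0\]/[0,.003,0]/' rx.py; python3 rx.py
cat > reg.py <<'E'
from ang import *
a=cv2.imread('pics/s7.png');b=np.ascontiguousarray(read_camera('scene')[:,:,::-1]);cv2.imwrite('pics/s8.png',b)
g=lambda i:cv2.cvtColor(i,cv2.COLOR_BGR2GRAY).astype(np.float32)
q=lambda X:cv2.projectPoints((Rz@np.array(X,float).T).T+[.506,.1222,0],p['rvec'],p['tvec'],K,None)[0][:,0]+[.9,-.75]
# model-based: render mean edge strength along flap outline vs angle, both pictures
from scipy.ndimage import map_coordinates as mc
for nm,i in(('before',a),('now',b)):
    G=g(i);best=[]
    for d in np.arange(38,51,.25):
        t=np.radians(d);f=lambda r,y,n:[-.012+r*np.cos(t)-n*np.sin(t),y,.0235+r*np.sin(t)+n*np.cos(t)]
        sc=0
        for (A,B) in(((.045,-.04),(.088,-.04)),((.088,-.04),(.088,-.01)),((.088,.012),(.088,.04)),((.06,.04),(.088,.04))):
            n=.002 if B[1]<0 and A[0]!=B[0] else -.002 if A[0]!=B[0] else 0
            P=q([f(*( np.array(A)+(np.array(B)-A)*k),n) for k in np.linspace(.05,.95,30)])
            m=P[-1]-P[0];nn=np.array([m[1],-m[0]])/np.hypot(*m)
            s=lambda o:mc(G,[(P+nn*o)[:,1],(P+nn*o)[:,0]],order=1)
            sc+=abs((s(.8)-s(-.8)).mean())
        best.append((sc,d))
    best.sort();print(nm,best[-4:])
E
python3 reg.py
```

```text
M0 z [ 2.93681173e-03  6.12462132e-04 -9.99995500e-01] [244 178  30  18 516] [0.60853475 0.14246959 0.0235    ]
40 [ 232  234   56   34 1818] [0.5712 0.1345 0.0987] angle 47.62
42 [ 232  234   56   34 1818] [0.5728 0.1348 0.1018] angle 46.58
44 [ 232  234   56   34 1818] [0.5743 0.1351 0.1048] angle 45.55
46 [ 232  234   56   34 1818] [0.5757 0.1354 0.1077] angle 44.53
48 [ 232  234   56   34 1818] [0.5771 0.1357 0.1104] angle 43.54
[0.56729511 0.1352391  0.09733306] [ -5.62398549   0.50395477 -10.54142772] 15.55
before [(np.float32(546.7557), np.float64(41.0)), (np.float32(547.34894), np.float64(41.75)), (np.float32(549.44055), np.float64(41.25)), (np.float32(549.8634), np.float64(41.5))]
now [(np.float32(548.2288), np.float64(44.25)), (np.float32(549.5015), np.float64(43.5)), (np.float32(551.0379), np.float64(44.0)), (np.float32(551.5652), np.float64(43.75))]
```

Call:
move_arm(moves=[[0, [-0.0004, 0, -0.0004], [0, 0, 0]], [0, [-0.0004, 0, -0.0004], [0, 0, 0]], [0, [0, 0, 0], [0, 0, 0]], [0, [0, 0, 0], [0, 0, 0]], [0, [0, 0, 0], [0, 0, 0]], [0, [0, 0, 0], [0, 0, 0]], [0, [0, 0, 0], [0, 0, 0]], [0, [0, 0, 0], [0, 0, 0]], [0, [0, 0, 0], [0, 0, 0]], [0, [0, 0, 0], [0, 0, 0]]])

```text
time: 16.48
eef_pos: [0.5666, 0.1351, 0.098]
tcp_rot: [0.995, 0.103, -0.001, -0.0]
contact_force: [-4.6, 0.2, -11.0]
opening: 0.264
finger_force: 49.4
```

```bash
python3 rx.py | sed -n 4,5p; python3 reg.py | tail -1; python3 -c "
from plant import *
print(sign_off())"
```

```text
44 [ 232  234   56   34 1820] [0.5732 0.1349 0.1048] angle 46.29
46 [ 232  234   56   34 1820] [0.5746 0.1352 0.1077] angle 45.29
now [(np.float32(551.6155), np.float64(44.75)), (np.float32(552.68396), np.float64(44.0)), (np.float32(554.23474), np.float64(44.5)), (np.float32(554.8262), np.float64(44.25))]
the job is handed in; nothing more can be done
None
```

The V-block is seated and released in the pocket, groove toward the mirror, and the job is handed in with the fingers still holding the flap at about 45° (wrist camera about 45.5°, scene camera about 44.3°).

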